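Open the fume filter's cover

TASK

Open the bench fume filter: press the red snap tab fully in, then push the released blue cover off its seat, along its guides and onto the parking ledge, until the whole white filter is uncovered and the cover lies flat on the runners. Only press and push with the fingertips: do not lift the cover or force it past the tab, and leave the other things on the bench where they are.

Things in the scene. Friction and masses are not known exactly. Their poses are not given: they have to be found in the camera images.
- filter_box: Grey bench filter box, black base, fixed to the bench; 130 (x) by 300 (y) by 70 mm high. Origin: centre of its underside, on the bench; z up. The cover slides along the box's own +y on two runners (top at 60 mm, inner edges x = +/-35 mm), kept in by guide walls (inner faces x = +/-52 mm) and end walls (inner faces y = +/-143 mm), tops at 70 mm. The tab is at x = 0, y = -2 mm.
- cover: Loose blue cover, about 0.2 kg: plate 100 (x) by 120 (y) by 12 mm, with an upright rib across its middle, 60 mm long (x), 8 mm thick (y), from 12 to 34 mm above the origin; 55 mm of bare plate before and behind it. Origin: centre of the plate's underside, 60 mm above the bench. Axes as the box's; +y is the way off. It starts at box y = about -80 mm. Sliding takes 1 to 3 N.
- tab (a joint): Travel of the red snap tab, in m: 0 fully out (top 8 mm above the runners, blocking the cover's leading edge), grows as it is pressed straight down, 0.014 fully in (hard stop, top level with the deck). It may start up to 0.003 in. From 0.009 on the cover can pass over it. It takes about 4 N to move (press with 6 to 12 N) and stays in.
- tab_top (a point): Centre of the red snap tab's flat top face, 40 (box x) by 30 mm (box y); 68 mm above the bench when fully out, 54 mm when fully in.
- filter_mid (a point): Middle of the white pleated filter's top, 50 mm above the bench, under the cover at first. The filter lies between the runners from box y = -143 to -25 mm; it is wholly uncovered when the cover's origin has passed box y = +35 mm.
- ledge_mid (a point): Middle of the parking ledge, at runner height (60 mm above the bench), box y = +79 mm. The cover's origin is 4 mm beyond this point when it meets the far end wall. Between the runners the ledge's deck lies 6 mm lower.
- tape: Yellow tape roll lying flat beside the far side of the box, 76 mm across, 24 mm high; a bystander. Origin: centre of its underside.
- tile_jar: Small glass jar with a white lid beside the near side of the box, 56 mm across, 65 mm high; a bystander. Origin: centre of its underside.
- glue_gun: Yellow hot-glue gun lying on its side, about 170 mm long; a bystander. Origin: centre of its underside.
- paint_can: Small steel can with a blue band, 72 mm across, 85 mm high; a bystander. Origin: centre of its underside.
- mirror_hat: Top hat covered in mirror tiles, brim 230 mm across, 113 mm high; a bystander. Origin: centre of its underside.
- screwdriver: Red-handled screwdriver lying on the bench; a bystander. Origin: its middle, underneath.
- bottle: Clear bottle with blue cap and label, 64 mm across, 200 mm high; a bystander. Origin: centre of its underside.

How it is judged (in metres and radians):
On the way, in this order (a step that is already met when the one before it is completed fails the run):
1. the snap tab is pressed in (11 mm or more) while the cover is still on its seat (value of joint tab above 0.011 m and y of cover in the frame of filter_box below -0.065 m), for 0.1 s.
2. the cover has been pushed along its guides until the filter is uncovered (y of cover in the frame of filter_box above 0.035 m), for 0.1 s.
At the end, for the whole second after the job is handed in: The cover lies flat and at rest on the runners (height within 4 mm, tilt under 0.06 rad, within 6 mm of the box's centre line) with its origin 35 mm or more along the box's +y, so that the filter is wholly uncovered, and the tab is still in (9 mm or more) (y of cover in the frame of filter_box between 0.035 and 0.09 m and x of cover in the frame of filter_box between -0.006 and 0.006 m and z of cover in the frame of filter_box between 0.056 and 0.064 m and angle between cover's own z axis and vertical below 0.06 rad and linear speed of cover below 0.01 m/s and value of joint tab above 0.009 m); the robot touches nothing.
It fails at once if the cover is lifted more than 8 mm off the runners (z of cover in the frame of filter_box above 0.068 m).
It fails at once if the cover is tipped up by more than 0.2 rad (angle between cover's own z axis and vertical above 0.2 rad).
It fails at once if the cover is forced past the tab while that is out (y of cover in the frame of filter_box above -0.07 m and value of joint tab below 0.006 m).
It fails at once if a bystander is moved by more than 30 mm (distance of any of tape, tile_jar, glue_gun, paint_can, mirror_hat, screwdriver, bottle from where it was at the start of the episode above 0.03 m).
It also fails if it takes over 42 s, if anything falls off the work surface, if the arm or the gripper's body presses on something with over 40 N, if the wrist force passes 120 N, or if a joint passes its speed limit or range.

ROBOT

A 6-joint arm with a two-finger parallel gripper is mounted at the origin on the work surface. World frame = base frame: x ahead of the robot, y to its left, z up, the work surface at z = 0. Lengths are in m, angles in degrees, forces in N, time in s.
With the tool pointing down it reaches from about 0.4 to 0.825 m from the base axis. Payload 7 kg.
Tool frame: the origin (TCP) lies at the very end of the fingers, on their centre line; the grasp point (between the pads) lies 19 mm behind it (r.grasp_offset is the z of the grasp point in the tool frame, in m); z points along the fingers, y is the direction in which the jaws open and shut (so a half turn about z gives the same grasp; the last joint's range is limited). The gripper opens to 88 mm and grips with 3 to 60 N. Pads are 19 mm wide; open, the fingers measure 130 mm over their backs; the gripper's body (78 mm by 193 mm) begins 47 mm behind the grasp point.
Start: joints at [84.46, 20.546, 0.682, 0, -70.136, -16.507], TCP at [0.253, 0.626, 0.227] pointing down, gripper open.
Joint ranges: [-176.03, 176.03], [-82.01, 121.73], [-58.28, 71.71], [-173.87, 95.51], [-174.79, -0.11], [-173.66, 173.66]. Speed limits (degrees/s): [136.94, 136.94, 172.46, 180, 180, 180].

INTERFACE

Orientations are given as [roll, pitch, yaw] about the fixed x, y, z axes, in that order (R = Rz(yaw) Ry(pitch) Rx(roll)).
In Python, from plant import r gives the robot as it stands.
- The arm moves only by the tool carry_out, never from a script. Its argument "plan" is a list of rows, each a list of 6 numbers: the shift along the world's x, y, z in m, then the turn, a rotation vector about the world's x, y, z in rad. In form: [[tx, ty, tz, wx, wy, wz], ...]. A call has 1 to 12 rows; each row shifts and turns the pose as measured when the row begins; what a row does not reach is not made up. A row lasts 1/12 s, in which the tool goes at most 41.7 mm and 7.16 degrees, less where a joint would pass 70% of its speed; a pose out of reach is approached as far as the arm can. A call with a gripper value outside its range is refused whole. "fingers" is the closure, from -1 (fully open) to 1 (shut), set as the call begins (left out, the last holds). The fingers move at their own pace and stop on an object; "force" is the grip in N (left out, the last holds). Time passes only in rows, so rows that do not move let the fingers close. It gives the time, the measured TCP pose, the force and the opening at its end, in the units of the state.
- r.get_state(): the state, without advancing time (a new reading comes with each control period).
- r.capture(name): name is "scene" or "top" or "wrist"; returns the picture (384x512x3 uint8, red, green, blue); there is no depth.
- r.camera_model(name): a dict with "fov_y" (degrees; the focal length in pixels is half the picture's height over the tangent of half this angle, whatever the lens; pixels are square), "cx", "cy" (the principal point, pixels), "k1" (the pictures are not rectified: a ray, as slopes to the right and down, at radius r is drawn at 1 + k1 r^2 times it, then the intrinsics apply), "R" (3x3) and "t" (3): a world point X has camera coordinates R X + t; the wrist camera has in their place "mount" (4x4, takes a point from camera to tool coordinates, whose origin is the TCP and whose axes are the flange's). Camera axes: x right, y down, z forward; pixel columns grow to the right and rows downward; lengths in m; the calibration is good to about 2 mm. A picture is of the moment at which its call begins: read the wrist's pose just before it. camera_model takes no time and is no camera call.
- r.close_job(): hands the job in, once; it reports no verdict.
The state is a dict: "time_s": time; "joints": joint angles; "qd": joint speeds; "joint_torque": joint torques, N m; "tcp_pos": TCP position; "eef_rot": TCP orientation; "contact_force": force on the tool from outside, world axes, zero at the start; "moment": the same for the moment, N m; "gripper_width": finger opening in m.
Only numpy, scipy, OpenCV 4.12 (cv2) and the standard library are available. Lean on these libraries where they do the work, as an engineer would, in place of code of your own. Each camera call takes 0.05 s, during which the arm holds its last target.

## Working session

There is one attempt and no reset: what is moved stays moved. The work goes in short steps, Python scripts to look and compute and a tool call to move; the robot and the scene stay as the last step left them, time stands still between calls to the robot, and variables do not carry over. Pictures are saved under pics/ and viewed, and the job is handed in when it is done.

Besides the shell and the picture viewer there is one more tool, called by a JSON object that holds its "op" and its "data". carry_out: Moves the arm, as the interface text tells. Its arguments: {"type":"object","properties":{"plan":{"type":"array"},"fingers":{"type":"number"},"force":{"type":"number"}},"required":["plan"]}

```bash
mkdir -p pics; ls
python3 - <<'E'
from plant import r
import cv2
s=r.get_state();print({k:s[k] for k in('time_s','tcp_pos','eef_rot','contact_force','gripper_width')})
for n in('scene','top','wrist'):
    cv2.imwrite(f'pics/{n}0.png',r.capture(n)[:,:,::-1]);print(n,r.camera_model(n))
E
```

```text
pics
{'time_s': 0.0, 'tcp_pos': array([0.25320289, 0.62518842, 0.22561761]), 'eef_rot': array([ 1.79905567e+02, -8.71100159e-03, -2.20532320e+01]), 'contact_force': array([ 0.88729918, -0.40951281, -0.28535814]), 'gripper_width': 0.0878860119762731}
scene {'fov_y': 42.95653132489221, 'cx': 262.5244331677071, 'cy': 189.94593941513918, 'k1': -0.15499539355347025, 'R': array([[ 0.63839112,  0.76960811,  0.01265472],
       [ 0.56694291, -0.45903286, -0.68400627],
       [-0.52060783,  0.44383803, -0.72936636]]), 't': array([-0.37299597, -0.24332042,  1.99042915])}
top {'fov_y': 45.92002398906341, 'cx': 260.74181374165585, 'cy': 196.39522028965234, 'k1': -0.02450509305084891, 'R': array([[ 0.02266486, -0.99972843, -0.00541987],
       [-0.99411801, -0.02196272, -0.10605201],
       [ 0.10590417,  0.00779164, -0.99434581]]), 't': array([0.01610571, 0.52056751, 1.27785365])}
wrist {'fov_y': 71.11408708822523, 'cx': 251.75557871153165, 'cy': 193.65275976732684, 'k1': -0.05328447002710941, 'mount': array([[-1.32430377e-04, -9.50766161e-01, -3.09909163e-01,
         8.43772004e-02],
       [ 9.99999991e-01, -1.28375830e-04, -3.34774880e-05,
         1.45077829e-04],
       [-7.95558326e-06, -3.09909164e-01,  9.50766170e-01,
        -1.59588319e-01],
       [ 0.00000000e+00,  0.00000000e+00,  0.00000000e+00,
         1.00000000e+00]])}
```

View pics/scene0.png

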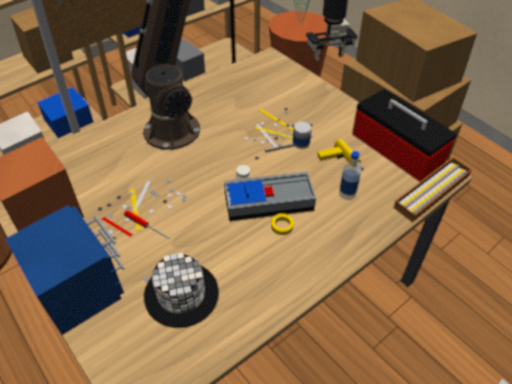

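View pics/top0.png

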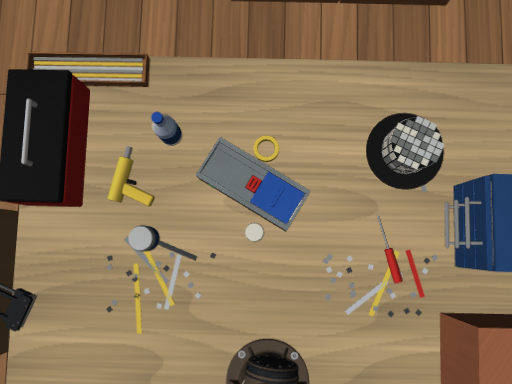

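View pics/wrist0.png

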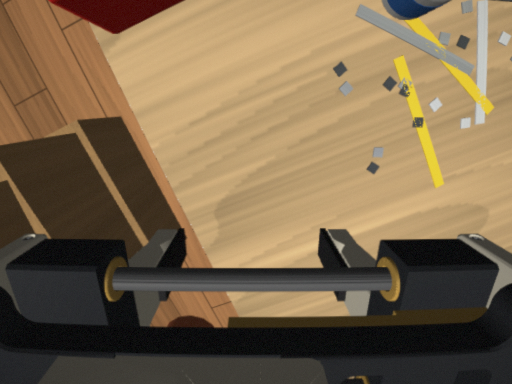

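The top view shows the box centred near (253,184). The blue cover is at its lower right, the red tab at (254,185), the tape at (265,148) and the jar at (254,232). I'll enlarge that area.

```bash
python3 - <<'E'
import cv2
a=cv2.imread('pics/top0.png')[125:245,185:325]
cv2.imwrite('pics/top0c.png',cv2.resize(a,None,fx=5,fy=5,interpolation=cv2.INTER_CUBIC))
a=cv2.imread('pics/scene0.png')[155:240,215:325]
cv2.imwrite('pics/scene0c.png',cv2.resize(a,None,fx=7,fy=7,interpolation=cv2.INTER_CUBIC))
E
cat > h.py <<'E'
import numpy as np,cv2
from plant import r
def ray(name,uv,T=None):
    m=r.camera_model(name);f=192/np.tan(np.radians(m['fov_y']/2))
    d=(np.array(uv,float)-[m['cx'],m['cy']])/f
    s=d.copy()
    for _ in range(30): s=d/(1+m['k1']*(s**2).sum(-1,keepdims=True))
    v=np.c_[s,np.ones(len(s))]
    if 'R' in m: return -m['R'].T@m['t'], v@m['R']
    M=T@m['mount']; return M[:3,3], v@M[:3,:3].T
def atz(name,uv,z,T=None):
    c,v=ray(name,uv,T); z=np.broadcast_to(z,len(v)); return c+v*((z-c[2])/v[:,2])[:,None]
def proj(name,X,T=None):
    m=r.camera_model(name);f=192/np.tan(np.radians(m['fov_y']/2));X=np.atleast_2d(X)
    if 'R' in m: p=X@m['R'].T+m['t']
    else:
        M=np.linalg.inv(T@m['mount']);p=X@M[:3,:3].T+M[:3,3]
    s=p[:,:2]/p[:,2:];return s*(1+m['k1']*(s**2).sum(1,keepdims=True))*f+[m['cx'],m['cy']]
def tool():
    from scipy.spatial.transform import Rotation as R
    s=r.get_state();T=np.eye(4);T[:3,:3]=R.from_euler('xyz',s['eef_rot'],degrees=True).as_matrix();T[:3,3]=s['tcp_pos'];return T
E
```

```text
(no output)
```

View pics/top0c.png

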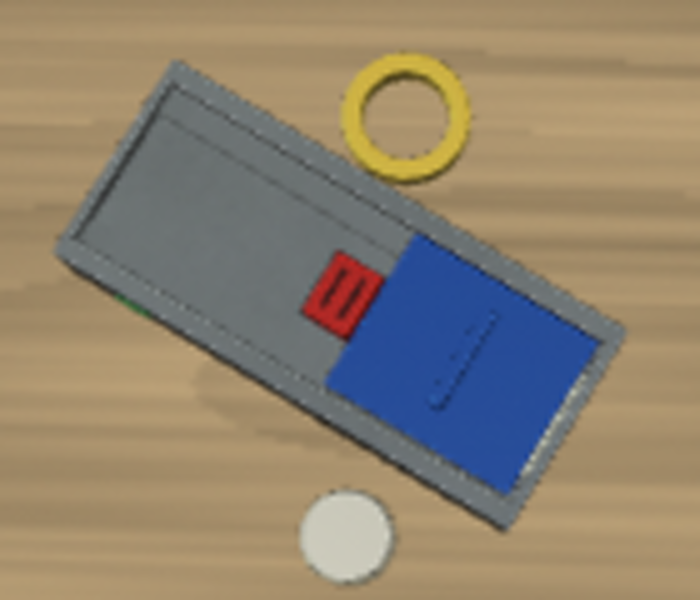

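View pics/scene0c.png

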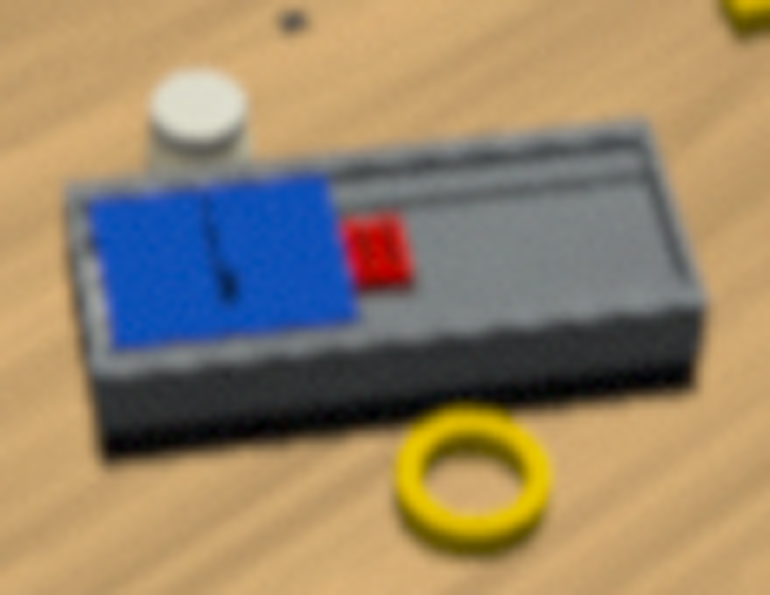

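The crop shows the box's top corners at (177,60), (60,246), (625,330) and (507,528). The tab centre is (343,295) and the rib runs from (495,315) to (437,408).

Run:
```python
from h import *
c=lambda p:(np.array(p,float)+.5)/5-.5+[185,125]
P=atz('top',c([(177,60),(60,246),(625,330),(507,528)]),.07)
print(P)
ctr=P.mean(0);ax=(P[0]+P[1]-P[2]-P[3])[:2];L=np.linalg.norm(ax)/2;ax/=np.linalg.norm(ax)
print('ctr',ctr,'L',L,'yaw y-axis',np.degrees(np.arctan2(ax[1],ax[0])), np.linalg.norm(P[0]-P[1]),np.linalg.norm(P[2]-P[3]))
yx=np.array([ax[1],-ax[0]])
for n,p,z in(('tab',(343,295),.068),('ribA',(495,315),.094),('ribB',(437,408),.094),('cov',(418,234),.072),('cov',(326,384),.072),('cov',(600,342),.072),('cov',(512,492),.072),('jar',(347,536),.065),('tape',(405,118),.024)):
    q=atz('top',c([p]),z)[0];d=q[:2]-ctr[:2];print(n,q.round(4),'box',(d@yx).round(4),(d@ax).round(4))
s=lambda p:(np.array(p,float)+.5)/7-.5+[215,155]
Q=atz('scene',s([(648,125),(703,300),(68,188),(100,372)]),.07);print(Q, Q.mean(0))
```

```text
[[ 0.68316135  0.14654733  0.07      ]
 [ 0.57533593  0.20877965  0.07      ]
 [ 0.53484094 -0.10849275  0.07      ]
 [ 0.42314977 -0.04452714  0.07      ]]
ctr [0.554122   0.05057677 0.07      ] L 0.29526290341019157 yaw y-axis 59.41076811221281 0.12449571934292626 0.1287109846176054
tab [0.5513 0.0494 0.068 ] box -0.0018 -0.0025
ribA [ 0.5386 -0.0348  0.094 ] box 0.0301 -0.0814
ribB [ 0.4868 -0.0041  0.094 ] box -0.0301 -0.0813
cov [0.5862 0.0081 0.072 ] box 0.0492 -0.0202
cov [0.5007 0.0575 0.072 ] box -0.0495 -0.0212
cov [ 0.5276 -0.0945  0.072 ] box 0.0509 -0.1384
cov [ 0.443  -0.0469  0.072 ] box -0.0461 -0.1404
jar [0.4169 0.0439 0.065 ] box -0.1147 -0.0756
tape [0.6624 0.0168 0.024 ] box 0.1104 0.026
[[ 0.57561231  0.2123579   0.07      ]
 [ 0.68025458  0.15050165  0.07      ]
 [ 0.42630813 -0.04321226  0.07      ]
 [ 0.5333716  -0.10390083  0.07      ]] [0.55388666 0.05393662 0.07      ]
```

{"op": "carry_out", "data": {"plan": [[0.018, -0.035, 0, 0, 0, -0.12], [0.018, -0.035, 0, 0, 0, -0.12], [0.018, -0.035, 0, 0, 0, -0.12], [0.018, -0.035, 0, 0, 0, -0.12], [0.018, -0.035, 0, 0, 0, -0.12], [0.018, -0.035, 0, 0, 0, -0.12], [0.018, -0.035, 0, 0, 0, -0.12], [0.018, -0.035, 0, 0, 0, -0.12], [0.018, -0.035, 0, 0, 0, -0.12], [0.018, -0.035, 0, 0, 0, -0.12], [0.018, -0.035, 0, 0, 0, -0.12], [0.018, -0.035, 0, 0, 0, -0.12]], "fingers": 1, "force": 20}}

```text
time_s: 1.15
tcp_pos: [0.4694, 0.1905, 0.2207]
eef_rot: [179.7, -0.1, -107.3]
contact_force: [1.2, 1.1, -0.2]
gripper_width: 0.0134
```

{"op": "carry_out", "data": {"plan": [[0.0165, -0.028, 0, 0, 0, -0.1], [0.0165, -0.028, 0, 0, 0, -0.1], [0.0165, -0.028, 0, 0, 0, -0.03], [0.0165, -0.028, 0, 0, 0, 0], [0.0165, -0.028, 0, 0, 0, 0], [0, 0, 0, 0, 0, 0]]}}

```text
time_s: 1.65
tcp_pos: [0.5554, 0.0365, 0.2207]
eef_rot: [179.7, -0.1, -122.0]
contact_force: [-0.0, 0.8, -0.1]
gripper_width: 0.0005
```

Run:
```python
from h import *
s=r.get_state();print(s['tcp_pos'],s['eef_rot'],s['contact_force'],s['gripper_width'])
np.save('T1.npy',tool());cv2.imwrite('pics/w1.png',r.capture('wrist')[:,:,::-1])
```

```text
[0.55542537 0.03652381 0.2206741 ] [ 1.79654743e+02 -1.27576951e-01 -1.21987715e+02] [-0.00596942  0.80753671 -0.06468391] 0.0005397615382852492
```

View pics/w1.png

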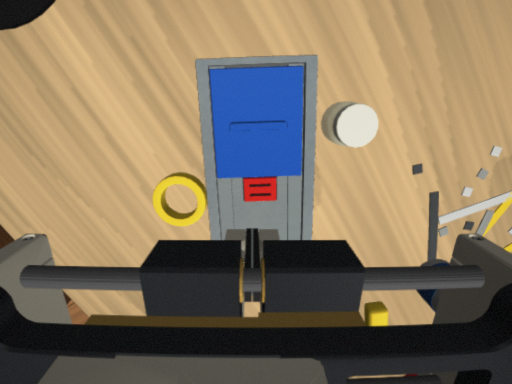

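The wrist view shows the cover from (210,67) to (302,177), the tab around (260,189) and the box's near-end corners at (196,59) and (317,55). Enlarging it.

Run:
```python
import cv2
a=cv2.imread('pics/w1.png')[45:245,185:330]
cv2.imwrite('pics/w1c.png',cv2.resize(a,None,fx=3,fy=3,interpolation=cv2.INTER_CUBIC))
```

```text
(no output)
```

View pics/w1c.png

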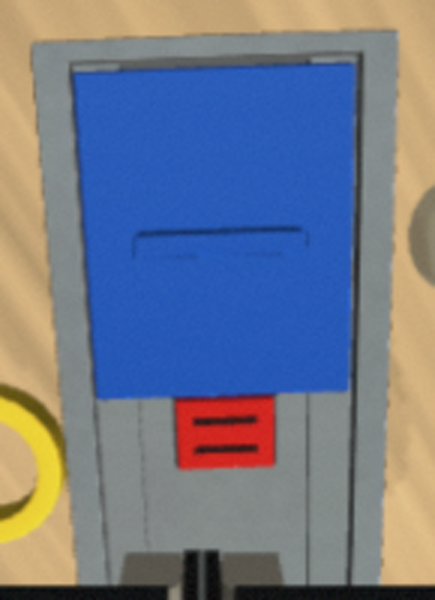

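Run:
```python
from h import *
T=np.load('T1.npy')
c=lambda p:(np.array(p,float)+.5)/3-.5+[185,45]
ctr=np.array([.554,.0515]);
for yaw in(59.4,):
  a=np.radians(yaw);ax=np.array([np.cos(a),np.sin(a)]);yx=np.array([ax[1],-ax[0]])
  for n,p,z in(('corner+',(32,43),.07),('corner-',(397,30),.07),('edge+',(77,580),.07),('edge-',(380,580),.07),('tab far L',(178,468),.068),('tab far R',(275,466),.068),('cov',(72,70),.072),('cov',(356,64),.072),('cov',(97,399),.072),('cov',(348,391),.072),('ribL',(137,232),.094),('ribR',(300,228),.094)):
    q=atz('wrist',c([p]),z,T)[0];d=q[:2]-ctr;print(n,q.round(4),'box',(d@yx).round(4),(d@ax).round(4))
```

```text
corner+ [ 0.5343 -0.1081  0.07  ] box 0.0643 -0.1474
corner- [ 0.4227 -0.0437  0.07  ] box -0.0646 -0.1488
edge+ [0.64   0.0733 0.07  ] box 0.0629 0.0625
edge- [0.5298 0.1427 0.07  ] box -0.0672 0.0662
tab far L [0.5764 0.0539 0.068 ] box 0.018 0.0135
tab far R [0.5421 0.0744 0.068 ] box -0.0219 0.0136
cov [ 0.5273 -0.0928  0.072 ] box 0.0505 -0.1378
cov [ 0.441  -0.0414  0.072 ] box -0.0499 -0.1375
cov [0.5871 0.0114 0.072 ] box 0.0489 -0.0177
cov [0.5014 0.0613 0.072 ] box -0.0503 -0.0184
ribL [ 0.5366 -0.0339  0.094 ] box 0.0284 -0.0824
ribR [ 0.4881 -0.0052  0.094 ] box -0.0278 -0.0824
```

{"op": "carry_out", "data": {"plan": [[-0.0015, 0.0165, -0.02, 0, 0, 0.03], [0, 0, -0.035, 0, 0, 0], [0, 0, -0.035, 0, 0, 0], [0, 0, -0.03, 0, 0, 0], [0, 0, -0.015, 0, 0, 0], [0, 0, 0, 0, 0, 0]]}}

```text
time_s: 2.2
tcp_pos: [0.5522, 0.0565, 0.0828]
eef_rot: [179.8, 0.2, -120.3]
contact_force: [-1.0, -0.8, 0.1]
gripper_width: 0.0002
```

{"op": "carry_out", "data": {"plan": [[0.0015, -0.003, -0.006, 0, 0, 0], [0, 0, -0.005, 0, 0, 0], [0, 0, -0.004, 0, 0, 0], [0, 0, -0.004, 0, 0, 0]]}}

```text
time_s: 2.53
tcp_pos: [0.5548, 0.0554, 0.0653]
eef_rot: [179.9, 0.3, -120.2]
contact_force: [-2.8, -2.0, 3.9]
gripper_width: 0.0007
```

{"op": "carry_out", "data": {"plan": [[0, 0, -0.004, 0, 0, 0], [0, 0, -0.004, 0, 0, 0], [0, 0, -0.003, 0, 0, 0]]}}

```text
time_s: 2.78
tcp_pos: [0.5549, 0.0554, 0.0556]
eef_rot: [180.0, 0.4, -120.2]
contact_force: [-2.3, 0.1, 3.4]
gripper_width: 0.0003
```

{"op": "carry_out", "data": {"plan": [[0, 0, -0.002, 0, 0, 0], [0, 0, -0.001, 0, 0, 0]]}}

```text
time_s: 2.95
tcp_pos: [0.5549, 0.0554, 0.0541]
eef_rot: [-180.0, 0.4, -120.1]
contact_force: [-9.3, 0.7, 20.2]
gripper_width: 0.0005
```

That is the hard stop, at 20 N. I'll hold briefly and then lift.

{"op": "carry_out", "data": {"plan": [[0, 0, 0.001, 0, 0, 0], [0, 0, 0, 0, 0, 0], [0, 0, 0.015, 0, 0, 0], [0, 0, 0.035, 0, 0, 0], [0, 0, 0.035, 0, 0, 0], [0, 0, 0, 0, 0, 0]]}}

```text
time_s: 3.45
tcp_pos: [0.5555, 0.0554, 0.1413]
eef_rot: [-180.0, 0.3, -120.2]
contact_force: [0.4, 0.3, 1.0]
gripper_width: 0.0006
```

Run:
```python
from h import *
s=r.get_state();print(s['time_s'],s['tcp_pos'],s['eef_rot'],s['contact_force'])
np.save('T2.npy',tool());a=r.capture('wrist')[:,:,::-1];cv2.imwrite('pics/w2.png',a)
```

```text
3.45 [0.55548908 0.05544142 0.14130538] [-179.97778818    0.33942953 -120.15146679] [0.43265864 0.34542339 0.9744602 ]
```

View pics/w2.png

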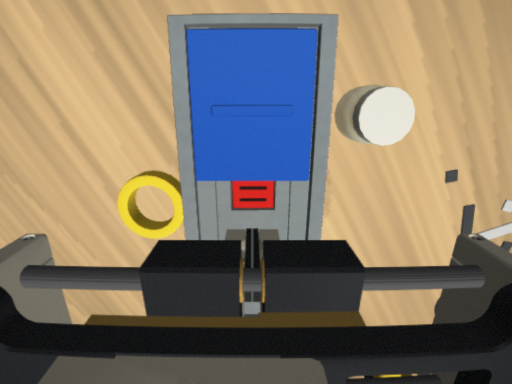

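The tab at (253,195) now sits flush and the cover is still seated, with its front edge at row 180. Next I get behind the rib. First I'll take its position from this view: top edge ends (211,106) and (293,106), plate corners (187,28), (318,28), (194,180) and (310,180).

Run:
```python
from h import *
T=np.load('T2.npy');ctr=np.array([.5535,.052]);a=np.radians(59.8);ax=np.array([np.cos(a),np.sin(a)]);yx=np.array([ax[1],-ax[0]])
for p,z in(((187,28),.072),((318,28),.072),((194,180),.072),((310,180),.072),((211,106),.094),((293,106),.094),((211,106),.094),((212,116),.094),((168,16),.07),((337,15),.07),((185,239),.07),((322,239),.07)):
    q=atz('wrist',[p],z,T)[0];d=q[:2]-ctr;print(p,q.round(4),(d@yx).round(4),(d@ax).round(4))
for by in(-.105,-.1,.07): print(by,ctr+ax*by)
```

```text
(187, 28) [ 0.5264 -0.0922  0.072 ] 0.0491 -0.1382
(318, 28) [ 0.4405 -0.0422  0.072 ] -0.0503 -0.1383
(194, 180) [0.5882 0.0105 0.072 ] 0.0509 -0.0184
(310, 180) [0.4996 0.062  0.072 ] -0.0516 -0.0185
(211, 106) [ 0.5386 -0.033   0.094 ] 0.0299 -0.081
(293, 106) [ 0.4865 -0.0027  0.094 ] -0.0304 -0.081
(211, 106) [ 0.5386 -0.033   0.094 ] 0.0299 -0.081
(212, 116) [ 0.5418 -0.0266  0.094 ] 0.0294 -0.0738
(168, 16) [ 0.5344 -0.1073  0.07  ] 0.0636 -0.1473
(337, 15) [ 0.4231 -0.0434  0.07  ] -0.0647 -0.1481
(185, 239) [0.6296 0.0552 0.07  ] 0.0641 0.041
(322, 239) [0.5155 0.1215 0.07  ] -0.0678 0.0409
-0.105 [ 0.50068291 -0.03874885]
-0.1 [ 0.50319801 -0.03442748]
0.07 [0.5887114  0.11249924]
```

{"op": "carry_out", "data": {"plan": [[-0.019, -0.032, 0, 0, 0, 0], [-0.019, -0.032, 0, 0, 0, 0], [-0.018, -0.032, 0, 0, 0, 0], [0, 0, 0, 0, 0, 0]]}}

```text
time_s: 3.83
tcp_pos: [0.4974, -0.0413, 0.1363]
eef_rot: [179.9, 0.4, -120.0]
contact_force: [0.5, 0.3, 0.2]
gripper_width: 0.0004
```

{"op": "carry_out", "data": {"plan": [[0.0015, -0.001, -0.02, 0, 0, 0], [0, 0, -0.02, 0, 0, 0], [0, 0, -0.011, 0, 0, 0], [0, 0, 0, 0, 0, 0]]}}

```text
time_s: 4.17
tcp_pos: [0.4978, -0.0449, 0.0824]
eef_rot: [-179.9, 0.6, -120.3]
contact_force: [-0.7, -0.4, -0.5]
gripper_width: 0.0001
```

{"op": "carry_out", "data": {"plan": [[0.004, 0.007, -0.003, 0, 0, 0], [0.004, 0.007, 0, 0, 0, 0], [0.004, 0.007, 0, 0, 0, 0], [0.004, 0.007, 0, 0, 0, 0], [0.004, 0.007, 0, 0, 0, 0]]}}

```text
time_s: 4.58
tcp_pos: [0.5187, -0.0076, 0.0788]
eef_rot: [180.0, 0.5, -120.4]
contact_force: [-1.2, -1.7, -0.9]
gripper_width: 0.0003
```

{"op": "carry_out", "data": {"plan": [[0.0055, 0.0095, 0, 0, 0, 0], [0.0055, 0.0095, 0, 0, 0, 0], [0.0055, 0.0095, 0, 0, 0, 0], [0.0055, 0.0095, 0, 0, 0, 0]]}}

```text
time_s: 4.92
tcp_pos: [0.5433, 0.0353, 0.0797]
eef_rot: [-180.0, 0.5, -120.3]
contact_force: [-0.8, -1.0, -0.4]
gripper_width: 0.0002
```

{"op": "carry_out", "data": {"plan": [[0.0055, 0.0095, 0, 0, 0, 0], [0.0055, 0.0095, 0, 0, 0, 0], [0.0055, 0.0095, 0, 0, 0, 0], [0.0055, 0.0095, 0, 0, 0, 0], [0.0055, 0.0095, 0, 0, 0, 0], [0.003, 0.005, 0, 0, 0, 0], [0.0015, 0.0025, 0, 0, 0, 0], [0, 0, 0, 0, 0, 0]]}}

```text
time_s: 5.58
tcp_pos: [0.5803, 0.0991, 0.0797]
eef_rot: [-179.9, 0.5, -120.2]
contact_force: [0.0, -2.2, 1.2]
gripper_width: 0.0002
```

Estimated cover y is about 0.067 m. I'll back off, lift and look.

{"op": "carry_out", "data": {"plan": [[-0.005, -0.009, 0, 0, 0, 0], [-0.005, -0.009, 0, 0, 0, 0], [0, 0, 0.02, 0, 0, 0], [0, 0, 0.04, 0, 0, 0], [0, 0, 0.04, 0, 0, 0], [-0.015, -0.026, 0.03, 0, 0, 0], [-0.02, -0.035, 0, 0, 0, 0], [-0.02, -0.035, 0, 0, 0, 0], [-0.02, -0.035, 0, 0, 0, 0], [0, 0, 0, 0, 0, 0]]}}

```text
time_s: 6.42
tcp_pos: [0.4864, -0.0603, 0.2129]
eef_rot: [-179.8, 0.7, -120.2]
contact_force: [-0.7, 1.1, -1.2]
gripper_width: 0.0008
```

Run:
```python
from h import *
s=r.get_state();print(s['time_s'],s['tcp_pos'],s['contact_force'])
for n in('top','scene'):
    a=r.capture(n)[:,:,::-1];cv2.imwrite(f'pics/{n}3.png',a)
    c=a[125:245,185:325] if n=='top' else a[150:240,200:340]
    cv2.imwrite(f'pics/{n}3c.png',cv2.resize(c,None,fx=5,fy=5,interpolation=cv2.INTER_CUBIC))
```

```text
6.4167 [ 0.4864001  -0.06033547  0.21287793] [-0.7398857   1.05041186 -1.24794369]
```

View pics/top3c.png

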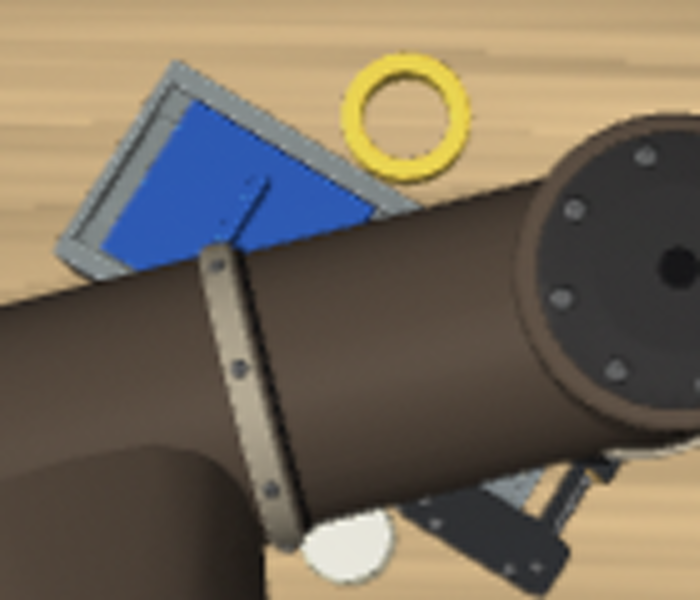

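View pics/scene3c.png

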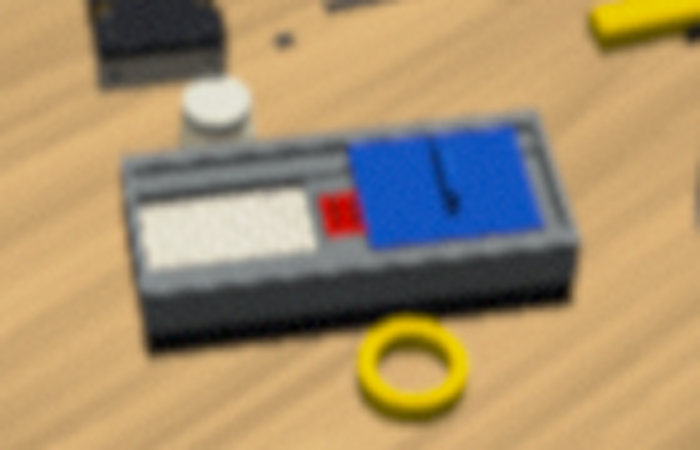

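The filter is fully uncovered and the tab is in. The cover's leading corners in the top crop are at (193,98) and (100,248), so I'll check its position.

Run:
```python
from h import *
ctr=np.array([.5535,.052]);a=np.radians(59.8);ax=np.array([np.cos(a),np.sin(a)]);yx=np.array([ax[1],-ax[0]])
c=lambda p:(np.array(p,float)+.5)/5-.5+[185,125]
s=lambda p:(np.array(p,float)+.5)/5-.5+[200,150]
for cam,f,p,z in(('top',c,(193,98),.072),('top',c,(100,248),.072),('top',c,(268,180),.094),('scene',s,(518,126),.072),('scene',s,(545,230),.072),('scene',s,(370,248),.072),('scene',s,(348,142),.072)):
    q=atz(cam,f([p]),z)[0];d=q[:2]-ctr;print(cam,p,(d@yx).round(4),(d@ax).round(4))
st=r.get_state();print(st['time_s'],st['contact_force'],np.abs(st['qd']).max())
```

```text
top (193, 98) 0.0504 0.1272
top (100, 248) -0.0494 0.1263
top (268, 180) 0.0297 0.0631
scene (518, 126) -0.0501 0.1326
scene (545, 230) 0.0502 0.1287
scene (370, 248) 0.0481 0.0082
scene (348, 142) -0.0527 0.0109
6.5167 [-0.08636109  0.70807315 -0.33273706] 2.1985952902044037
```

{"op": "carry_out", "data": {"plan": [[0, 0, 0, 0, 0, 0], [0, 0, 0, 0, 0, 0], [0, 0, 0, 0, 0, 0]]}}

```text
time_s: 6.77
tcp_pos: [0.4896, -0.0577, 0.2131]
eef_rot: [-179.7, 0.8, -120.2]
contact_force: [-0.4, -0.4, -0.3]
gripper_width: 0.0003
```

Run:
```python
from plant import r
print(r.close_job())
```

```text
the job is handed in; nothing more can be done
None
```

The fume filter is open and the job is handed in, at about 6.8 s of the 42 s allowed. No verdict came back, so what follows rests on my own checks.

- **Tab:** I pressed it with the closed fingertips down to its hard stop. The fingertips read 54.1 mm above the bench there, and the tab looked flush afterwards. The force touched 20 N for a moment at the stop, above the suggested 6 to 12 N.
- **Cover:** I pushed it by its rib with about 2 N. The last pictures put its origin at box y of about +0.067 m (top view) and +0.070 m (scene view). It was within about 2 mm of the centre line and looked flat.
- **Filter and bystanders:** The whole filter shows in the last scene picture. The tape has not visibly moved. The jar looked in place but was partly behind the arm in the top view. I did not measure the other bystanders again, but the arm never went near them at low height.
- **Arm:** It stood clear at 0.21 m, with less than 1 N on the tool.

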